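# Thread the drive shaft through its loose pillow blocks and clamp them

### The job

Push the steel shaft home through all four bearings of the drive frame, until its collar sits against the long housing, nudging each loose pillow block sideways into line wherever the shaft stops against it; never force the shaft. Only then swing both pillow blocks' clamping levers round until tight. Leave the other things on the bench where they are.

Things in the scene. Friction and masses are not known exactly. Their poses are not given: they have to be found in the camera images.
- drive: Drive frame, fixed on the bench: aluminium plate 290 (x) x 164 (y) x 10 mm with a shaft's four bearings in a row: long housing, two pillow blocks, end bearing. Origin: centre of the plate's underside; x runs along the shaft, the way it must be pushed, y across it, z up. All bearing tops are 76 mm up, foot tops 22 mm. The shaft's axis is y = 0, 54 mm up.
- seat (a point): Fixed point on the shaft's axis on the outer face of the long housing, at drive x = -120 mm: the shaft's origin comes here when the collar sits against the housing. The housing is a fixed tube 44 mm across from drive x = -120 to -60 mm on a foot 104 mm wide; bore 13 mm.
- line_1 (a point): Fixed point of the frame on the shaft's axis (drive x = -10 mm): the bore of the first pillow block belongs here. The block is a round tower 44 mm across, 26 mm long, bore 13.5 mm, on a slotted foot 132 mm wide. It slides across (drive y) up to 10 mm either way, friction 3 N, and stays put. Where it stands at the start is not reported: find it by touch or sight.
- line_2 (a point): The same for the second, identical pillow block (drive x = +50 mm), loose in its own slots; its place is not reported either.
- end_bore (a point): Centre of the end bearing's bore (drive x = +110 mm, on the axis), fixed; tower and foot like the pillow blocks'.
- shaft: Steel shaft, 12 mm thick, 287 mm long, 0.2 to 0.35 kg, loose, started in the long housing with its tip just out of it, about 187 mm from home; oiled, slides at 1 to 4 N; the tail sags a few mm. Origin: on its axis, at the tip-side face of its fixed collar (24 mm across, x = 0 to -10 mm). Own x runs to the tip; the tail's end is at x = -32 mm.
- shaft_tip (a point): The shaft's tip, x = 255 mm from its origin. The last 6 mm taper to 8 mm across, so it finds a bore that is within about 2 mm of line.
- lever_1 (a joint): Black clamping lever of the first pillow block, rad. Upright pivot at drive x = -10, y = -44 mm. Arm level, 60 mm long, 10 mm thick (14 at its end), 29 to 43 mm above the bench; hub 18 mm across, 40 mm up. At 0 it points to drive -y (outward, loose); it swings towards drive +x as the value grows, to its tight stop at 1.30. About 0.12 N m turns it; it stays where left.
- lever_2 (a joint): The same for the second pillow block, pivot at drive x = +50, y = -44 mm.
- jar: Bystander: lidded glass jar, 68 mm across, 85 mm tall. Origin: under its middle.
- glue: Bystander: small white bottle with blue cap, 34 mm across, 105 mm tall. Origin: under its middle.
- screwdriver: Bystander: yellow-handled screwdriver lying flat, 200 mm long. Origin: under its middle.
- tape: Bystander: roll of tape lying flat, 100 mm across, 48 mm high. Origin: under its middle.
- wrench: Bystander: spanner lying flat, 170 mm long. Origin: under its middle.
- gearmotor: Bystander: small gear motor lying down, about 105 mm long, 46 mm high. Origin: under its middle.
- pulley: Bystander: small aluminium belt pulley, 48 mm across, 16 mm high. Origin: under its middle.

How it is judged:
By the outcome, as a careful person would: the job done as asked, in the order asked, and still so for the second after the job is handed in, with the robot touching nothing.
It also fails if it takes over 67 s, if anything falls off the work surface, if the arm or the gripper's body presses on something with over 40 N, if the wrist force passes 120 N, or if a joint passes its speed limit or range.

### The arm

A 7-joint arm with a two-finger parallel gripper is mounted at the origin on the work surface. World frame = base frame: x ahead of the robot, y to its left, z up, the work surface at z = 0. Lengths are in m, angles in rad, forces in N, time in s.
With the tool pointing down it reaches from about 0.4 to 0.875 m from the base axis. Payload 19.3 kg.
Tool frame: the origin (TCP) lies midway between the tips of the shut fingers; the grasp point (between the pads) lies 19 mm behind it; x points along the fingers, y is the direction in which the jaws open and shut, and the axes are right-handed (so a half turn about x gives the same grasp; the last joint's range is limited). The gripper opens to 85 mm and grips with 20 to 120 N. Pads are 22 mm wide; open, the fingers measure 114 mm over their backs; the gripper's body (76 mm by 85 mm) begins 54 mm behind the grasp point. The pads swing forward as they close: fully open they stand 13 mm farther back than shut.
Start: joints at [-1.376, 0.521, -0.036, 1.599, 0.021, 1.021, -0.113], TCP at [0.164, 0.603, 0.231] pointing down, gripper open.
Joint ranges: [-2.91, 2.91], [-0.3, 2.13], [-1.5, 1.42], [0.17, 2.43], [-1.26, 4.41], [0.16, 1.93], [-2.52, 2.52]. Speed limits (rad/s): [1.89, 1.89, 2.39, 2.39, 3.01, 3.01, 3.01].

### API

Orientations are given as [roll, pitch, yaw] about the fixed x, y, z axes, in that order (R = Rz(yaw) Ry(pitch) Rx(roll)).
In Python, from workcell import bot gives the robot as it stands. The module is installed in compiled form; this text tells all that it offers.
- The arm moves only by the tool servo_tool, never from a script. Its argument "targets" is a list of rows, each an object of numbers: "x", "y", "z": the shift along the tool's x, y, z as a fraction of full scale; "wx", "wy", "wz": the turn, a rotation vector about the tool's x, y, z as a fraction of full scale. A call has 1 to 12 rows; each row is the pose to reach, as a shift and turn from the pose measured when the call began, along the tool's axes at that moment, turning the shorter way round; what a row does not reach only later rows make up. Full scale, the value 1, is 40 cm for a shift and 360 degrees for a turn. A row lasts 1/8 s, in which the tool goes at most 62.5 mm and 10.7 degrees, less where a joint would pass 70% of its speed; a pose out of reach is approached as far as the arm can. A call with a number of a shift or a turn outside -1 to 1 is refused whole. A call with a gripper value outside its range is refused whole. "grip" is the gripper command: -1 is shut, 1 is fully open, values between are in proportion, set as the call begins (left out, the last holds). The fingers move at their own pace and stop on an object; "squeeze" is the grip in N (left out, the last holds). Time passes only in rows, so rows that repeat a pose let the fingers close. It gives the time, the measured TCP pose, the force and the opening at its end, in the units of the state.
- bot.observe(): the state, without advancing time (a new reading comes with each control period).
- bot.grab_frame(name): name is "side" or "top" or "wrist"; returns (picture, depth): 480x640x3 uint8, red, green, blue; 480x640 float32, m along the optical axis (not along the pixel's ray), 0 where there is no reading.
- bot.get_calibration(name): a dict with "intrinsics" (3x3 intrinsics, pixels), "R" (3x3) and "t" (3): a world point X has camera coordinates R X + t. Camera axes: x right, y down, z forward; pixel columns grow to the right and rows downward; lengths in m; the calibration is good to about 2 mm. A picture is of the moment at which its call begins: read the wrist's pose just before it. get_calibration takes no time and is no camera call; for the wrist camera it gives the pose at the moment of the call.
- bot.job_done(): hands the job in, once; it reports no verdict.
Trained networks look in the newest picture that a camera, given by its name, has taken for a name from the list of things; names that differ only in an ending like _2 or _b are one class to them, and where a whole thing is asked for, a point or a joint stands for the part that bears it (a point fixed in the world has none). Each returns a list of dicts, best first, with "confidence" (0 to 1); they miss things now and then, are a little off and sometimes report something else, mostly with a low value. They report only what shows in the picture. A call takes as long as a camera call.
- bot.trace(camera, target): "mask" (480x640 bool, what is visible of it) and "pixel" ([column, row] in pixels, amid what is visible of it).
The state is a dict: "clock": time; "qpos": joint angles; "qd": joint speeds; "joint_efforts": joint torques, N m; "position": TCP position; "tool_rot": TCP orientation; "force": force on the tool from outside, world axes, zero at the start; "moment": the same for the moment, N m; "grip_width": finger opening in m.
Only numpy, scipy, OpenCV 4.12 (cv2) and the standard library are available. Lean on these libraries where they do the work, as an engineer would, in place of code of your own. Each camera call takes 0.05 s, during which the arm holds its last target. There are 200 camera calls.

## Working session

There is one attempt and no reset: what is moved stays moved. The work goes in short steps, Python scripts to look and compute and a tool call to move; the robot and the scene stay as the last step left them, time stands still between calls to the robot, and variables do not carry over. Pictures are saved under pics/ and viewed, on a budget of 10 in all, crops included, one or two more only if the job needs it, and the job is handed in when it is done.

Besides the shell and the picture viewer there is one more tool, called by a JSON object that holds its "method" and its "body". servo_tool: Moves the arm, as the interface text tells. Shift numbers are shares of 40 cm and turn numbers shares of 360 degrees, none past 1 either way. Its arguments: {"type":"object","properties":{"targets":{"type":"array"},"grip":{"type":"number"},"squeeze":{"type":"number"}},"required":["targets"]}

```bash
mkdir -p pics; python3 - <<'E'
from workcell import bot
import cv2,numpy as np
s=bot.observe();print({k:np.round(v,3) for k,v in s.items()})
for n in("top","side"):
    p,d=bot.grab_frame(n);cv2.imwrite(f"pics/{n}0.png",p[:,:,::-1]);np.save(f"{n}0.npy",d)
    c=bot.get_calibration(n);print(n,np.round(c["intrinsics"],1).tolist(),np.round(c["R"],3).tolist(),np.round(c["t"],3), np.round(-c["R"].T@c["t"],3))
E
```

```text
{'clock': np.float64(0.0), 'qpos': array([-1.376,  0.522, -0.036,  1.6  ,  0.021,  1.021, -0.113]), 'qd': array([-0.001,  0.001, -0.001, -0.001, -0.001,  0.   , -0.002]), 'joint_efforts': array([ 3.0000e-03, -9.2713e+01,  1.9810e+00, -3.6993e+01,  1.8000e-02,
        9.0000e-03, -0.0000e+00]), 'position': array([0.164, 0.603, 0.231]), 'tool_rot': array([-1.478,  1.57 , -1.743]), 'force': array([-0.037, -0.29 ,  1.148]), 'moment': array([0.018, 0.003, 0.075]), 'grip_width': np.float64(0.085)}
top [[463.2, 0.0, 312.3], [0.0, 463.2, 242.0], [0.0, 0.0, 1.0]] [[0.021, -1.0, 0.008], [-0.988, -0.022, -0.153], [0.153, -0.005, -0.988]] [0.037 0.539 0.873] [0.398 0.053 0.945]
side [[502.8, 0.0, 315.9], [0.0, 502.8, 250.6], [0.0, 0.0, 1.0]] [[-0.901, -0.434, -0.017], [-0.264, 0.578, -0.772], [0.345, -0.691, -0.636]] [0.53  0.161 0.719] [0.272 0.634 0.59 ]
```

View pics/top0.png

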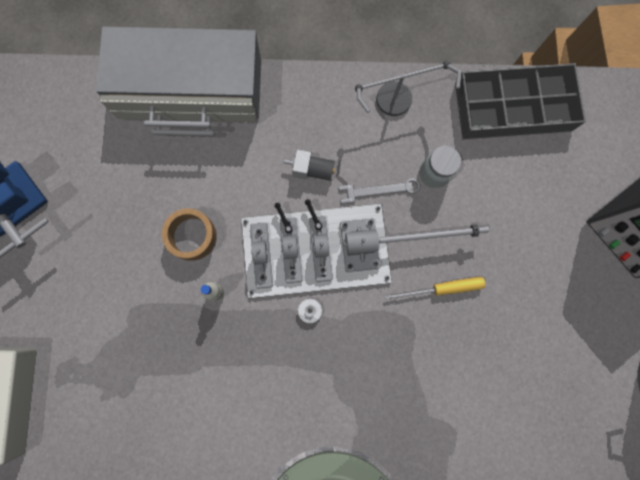

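View pics/side0.png

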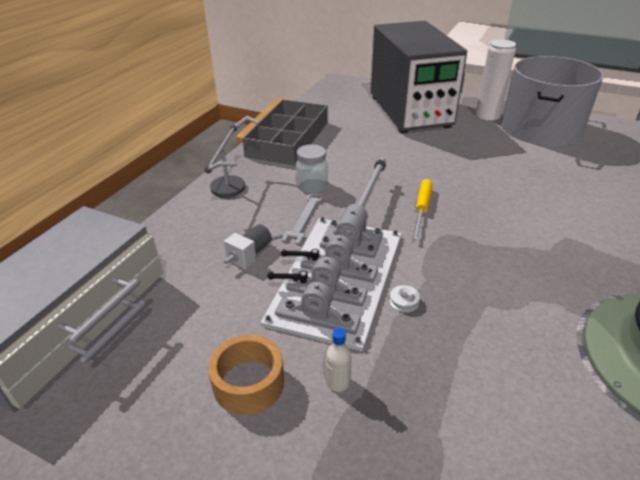

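The top view shows the drive frame at pixels (242–390, 205–298), with the shaft pointing image-left (world +y) and its tail at (480, 230). The levers point up the image (world +x) at (280, 205) and (310, 202). The side view agrees.

```bash
cat > h.py <<'E'
from workcell import bot
import cv2,numpy as np
from scipy.spatial.transform import Rotation as Ro
def cloud(d,c):
    v,u=np.mgrid[:480,:640]; K=c["intrinsics"]
    P=np.dstack([(u-K[0,2])/K[0,0]*d,(v-K[1,2])/K[1,1]*d,d])
    return (P-c["t"])@c["R"]   # R^T (P - t)
def toolR(): return Ro.from_euler("xyz",bot.observe()["tool_rot"]).as_matrix()
E
python3 - <<'E'
from h import *
c=bot.get_calibration("top");W=cloud(np.load("top0.npy"),c)
print("bench z",np.median(W[310:330,420:480,2]),W[320,420:480,2].std())
p=cv2.imread("pics/top0.png")
m=bot.trace("top","drive");print([(x["confidence"],x["pixel"],x["mask"].sum()) for x in m])
g=m[0]["mask"]
Q=W[g]; Q=Q[(Q[:,2]>.002)&(Q[:,2]<.03)]
r=cv2.minAreaRect((Q[:,:2]*1000).astype(np.float32));print("rect",r,cv2.boxPoints(r))
print("plate z",np.percentile(Q[:,2],[5,25,50,75]))
s=bot.trace("top","shaft");print([(x["confidence"],x["pixel"],x["mask"].sum()) for x in s])
S=W[s[0]["mask"]];print("shaft",S.mean(0),np.percentile(S,[2,98],axis=0));A=S-np.median(S,0);print("dir",np.linalg.svd(A)[2][0])
T=W[g];T=T[(T[:,2]>.066)&(T[:,2]<.085)];np.savetxt("tops.txt",T,fmt="%.4f")
print(toolR().round(3).tolist())
w=bot.get_calibration("wrist");print("wrist cam",-w["R"].T@w["t"],w["R"].round(3).tolist(),w["intrinsics"].round(1).tolist())
E
```

```text
bench z 0.0004784170617219484 0.0014813787301787458
[(0.82, [313.8, 249.7], np.int64(11305))]
rect ((528.3944091796875, 42.46026611328125), (164.15687561035156, 289.59197998046875), 7.112824440002441) [[ 429.01846  175.9787 ]
 [ 464.87677 -111.38465]
 [ 627.7704   -91.05817]
 [ 591.91205  196.30518]]
plate z [0.00809445 0.00990877 0.01156008 0.02111511]
[(0.59, [438.0, 234.1], np.int64(684)), (0.34, [283.2, 220.2], np.int64(192))]
shaft [ 0.55739489 -0.19258244  0.06035122] [[ 0.54141888 -0.29054068  0.04763646]
 [ 0.57659122 -0.08417851  0.0615267 ]]
dir [ 0.18740972 -0.6589838  -0.72843527]
[[-0.0, 0.262, 0.965], [-0.001, 0.965, -0.262], [-1.0, -0.001, 0.0]]
wrist cam [0.0913219  0.62203962 0.37390756] [[0.261, 0.965, 0.0], [0.923, -0.25, 0.293], [0.283, -0.076, -0.956]] [[336.4, 0.0, 320.0], [0.0, 336.4, 242.7], [0.0, 0.0, 1.0]]
```

{"method": "servo_tool", "body": {"targets": [{"y": -0.534,"z": 0.614,"wx": 0.094},{"y": -0.534,"z": 0.614,"wx": 0.094},{"y": -0.534,"z": 0.614,"wx": 0.094},{"y": -0.534,"z": 0.614,"wx": 0.094},{"y": -0.534,"z": 0.614,"wx": 0.094},{"y": -0.534,"z": 0.614,"wx": 0.094}]}}

```text
$.targets[0]: bad value
```

```bash
cat >> h.py <<'E'
TH=np.radians(7.11); C=np.array([.5284,.0425]); 
ex=np.array([-np.sin(TH),np.cos(TH),0]); ey=np.array([-np.cos(TH),-np.sin(TH),0])
RD=np.column_stack([ex,ey,[0,0,1]])
def w2d(p): return (np.asarray(p)-[*C,0])@RD
def d2w(p): return RD@np.asarray(p)+[*C,0]
RT=np.column_stack([[0,0,-1],-ey,-ex])  # wanted tool axes
def go(dx,dy,z):
    "row numbers for tcp at drive (dx,dy,z) m"
    s=bot.observe();R=toolR();t=R.T@(d2w([dx,dy,z])-s["position"])/.4
    r=Ro.from_matrix(R.T@RT).as_rotvec()/(2*np.pi)
    print("now drive",w2d(s["position"]).round(4),"clk",round(float(s["clock"]),2),"F",(s["force"]@RD).round(1),"gw",round(float(s["grip_width"]),4))
    print(dict(zip(["x","y","z","wx","wy","wz"],np.r_[t,r].round(4).tolist())))
E
python3 -c "
from h import *
print(np.linalg.det(RT));go(.02,0,.2)"
```

```text
1.0
now drive [0.6014 0.2927 0.2309] clk 0.2 F [ 0.8  0.5 -1. ] gw 0.0854
{'x': 0.0781, 'y': -1.0674, 'z': 1.2282, 'wx': 0.1881, 'wy': 0.0001, 'wz': 0.0001}
```

{"method": "servo_tool", "body": {"targets": [{"x": 0,"y": -0.534,"z": 0.614,"wx": 0.094,"wy": 0,"wz": 0},{"x": 0,"y": -0.534,"z": 0.614,"wx": 0.094,"wy": 0,"wz": 0},{"x": 0,"y": -0.534,"z": 0.614,"wx": 0.094,"wy": 0,"wz": 0},{"x": 0,"y": -0.534,"z": 0.614,"wx": 0.094,"wy": 0,"wz": 0},{"x": 0,"y": -0.534,"z": 0.614,"wx": 0.094,"wy": 0,"wz": 0},{"x": 0,"y": -0.534,"z": 0.614,"wx": 0.094,"wy": 0,"wz": 0}]}}

```text
clock: 0.95
position: [0.3466, 0.3293, 0.2314]
tool_rot: [-0.364, 1.57, -1.224]
force: [-0.1, 1.9, -0.2]
grip_width: 0.085
```

```bash
python3 -c "
from h import *
go(.02,0,.2)"
```

```text
now drive [0.3071 0.1449 0.2314] clk 0.95 F [ 1.9 -0.1 -0.2] gw 0.085
{'x': 0.0794, 'y': -0.0954, 'z': 0.7981, 'wx': 0.0933, 'wy': 0.0002, 'wz': 0.0}
```

{"method": "servo_tool", "body": {"targets": [{"x": 0.04,"y": -0.095,"z": 0.798,"wx": 0.0933,"wy": 0,"wz": 0},{"x": 0.08,"y": -0.095,"z": 0.798,"wx": 0.0933,"wy": 0,"wz": 0},{"x": 0.08,"y": -0.095,"z": 0.798,"wx": 0.0933,"wy": 0,"wz": 0},{"x": 0.08,"y": -0.095,"z": 0.798,"wx": 0.0933,"wy": 0,"wz": 0},{"x": 0.08,"y": -0.095,"z": 0.798,"wx": 0.0933,"wy": 0,"wz": 0},{"x": 0.08,"y": -0.095,"z": 0.798,"wx": 0.0933,"wy": 0,"wz": 0},{"x": 0.08,"y": -0.095,"z": 0.798,"wx": 0.0933,"wy": 0,"wz": 0}]}}

```text
clock: 1.82
position: [0.5261, 0.0624, 0.1994]
tool_rot: [-0.28, 1.57, -1.728]
force: [-0.2, 1.5, -0.9]
grip_width: 0.0852
```

```bash
cat >> h.py <<'E'
def wristshot(tag):
    c=bot.get_calibration("wrist");p,d=bot.grab_frame("wrist")
    cv2.imwrite(f"pics/{tag}.png",p[:,:,::-1]);D=(cloud(d,c)-[*C,0])@RD;D[d==0]=np.nan
    np.save(tag+".npy",D);return p,D
E
python3 -c "
from h import *
go(.02,0,.2)
p,D=wristshot('w1')
for n,a,b in(('hous',-.12,-.06),('b1',-.023,.003),('b2',.037,.063),('end',.097,.123)):
    m=(D[...,0]>a+.003)&(D[...,0]<b-.003)&(abs(D[...,1])<.04)&(D[...,2]>.058)&(D[...,2]<.09)
    Q=D[m]
    if len(Q)<50: print(n,len(Q));continue
    # circle fit y,z
    y,z=Q[:,1],Q[:,2];s=np.linalg.lstsq(np.c_[2*y,2*z,np.ones(len(y))],y*y+z*z,rcond=None)[0]
    print(n,len(Q),'circle y,z',s[:2].round(4),'r',np.sqrt(s[2]+s[0]**2+s[1]**2).round(4),'y range',np.percentile(y,[1,99]).round(4),'ztop',np.percentile(z,99).round(4))
"
```

```text
now drive [ 2.000e-02 -1.000e-04  1.994e-01] clk 1.82 F [ 1.5 -0.  -0.9] gw 0.0852
{'x': -0.0015, 'y': -0.0004, 'z': 0.0, 'wx': -0.0001, 'wy': 0.0002, 'wz': 0.0001}
hous 2182 circle y,z [0.0014 0.0555] r 0.0207 y range [-0.0191  0.0218] ztop 0.0798
b1 1017 circle y,z [0.0009 0.0571] r 0.0197 y range [-0.0194  0.0213] ztop 0.082
b2 1246 circle y,z [-0.0026  0.0569] r 0.0199 y range [-0.0235  0.0177] ztop 0.0822
end 1496 circle y,z [0.0022 0.0569] r 0.0199 y range [-0.0188  0.0227] ztop 0.0819
```

View pics/w1.png

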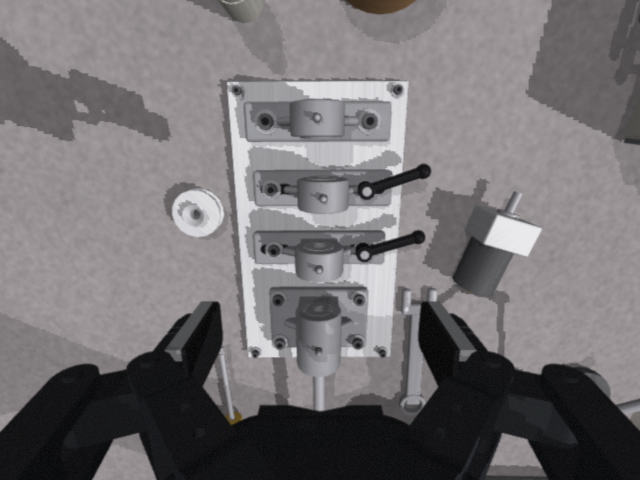

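The wrist view shows the four towers at columns 316 (end), 323 (block 2), 319 (block 1) and 318 (housing). Block 2 sits about 4–5 mm off towards −y, and block 1 about 1 mm off. Both levers point right, at roughly 0.25 rad.

```bash
python3 -c "
from h import *
D=(cloud(np.load('top0.npy'),bot.get_calibration('top'))-[*C,0])@RD
m=(D[...,0]<-.15)&(D[...,0]>-.38)&(abs(D[...,1])<.02)&(D[...,2]>.03)&(D[...,2]<.09)
Q=D[m]
for a in np.arange(-.38,-.14,.01):
    q=Q[(Q[:,0]>=a)&(Q[:,0]<a+.01)]
    if len(q): print(a.round(3),len(q),np.median(q[:,1]).round(4),np.percentile(q[:,2],90).round(4),np.ptp(q[:,1]).round(3))
go(-.328,.001,.12)"
```

```text
-0.35 5 -0.0017 0.0528 0.01
-0.34 29 -0.0007 0.0551 0.012
-0.33 23 0.0006 0.0542 0.012
-0.32 67 0.0009 0.0614 0.023
-0.31 50 -0.0006 0.0576 0.021
-0.3 31 -0.0006 0.0557 0.012
-0.29 27 -0.0007 0.0555 0.01
-0.28 36 -0.0003 0.0564 0.012
-0.27 29 -0.0011 0.0563 0.011
-0.26 29 0.0001 0.0567 0.012
-0.25 31 0.0001 0.0571 0.011
-0.24 31 -0.0005 0.0571 0.012
-0.23 31 -0.0001 0.0589 0.011
-0.22 30 -0.0005 0.058 0.012
-0.21 29 -0.0001 0.058 0.011
-0.2 32 -0.0001 0.0588 0.012
-0.19 30 0.0009 0.0587 0.011
-0.18 31 -0.0001 0.0593 0.012
-0.17 30 0.0002 0.0597 0.01
-0.16 31 0.0001 0.06 0.012
now drive [2.120e-02 1.000e-04 1.996e-01] clk 1.88 F [ 0.8 -0.5 -0.4] gw 0.085
{'x': 0.1996, 'y': -0.003, 'z': 0.8728, 'wx': 0.0001, 'wy': 0.0001, 'wz': 0.0}
```

{"method": "servo_tool", "body": {"targets": [{"x": 0,"y": 0,"z": 0.88,"wx": 0,"wy": 0,"wz": 0},{"x": 0,"y": 0,"z": 0.88,"wx": 0,"wy": 0,"wz": 0},{"x": 0,"y": 0,"z": 0.88,"wx": 0,"wy": 0,"wz": 0},{"x": 0.1,"y": 0,"z": 0.88,"wx": 0,"wy": 0,"wz": 0},{"x": 0.2,"y": 0,"z": 0.88,"wx": 0,"wy": 0,"wz": 0},{"x": 0.2,"y": 0,"z": 0.88,"wx": 0,"wy": 0,"wz": 0},{"x": 0.2,"y": 0,"z": 0.88,"wx": 0,"wy": 0,"wz": 0},{"x": 0.2,"y": 0,"z": 0.88,"wx": 0,"wy": 0,"wz": 0}], "grip": 0.2, "squeeze": 20}}

```text
clock: 2.88
position: [0.5702, -0.2837, 0.1199]
tool_rot: [-2.736, 1.57, 2.103]
force: [0.1, 0.1, 0.1]
grip_width: 0.0511
```

```bash
python3 -c "
from h import *
go(-.331,0,.031)
p,D=wristshot('w2')
m=(D[...,0]<-.12)&(D[...,0]>-.38)&(abs(D[...,1])<.03)&(D[...,2]>.035)&(D[...,2]<.075)
Q=D[m]
for a in np.arange(-.35,-.26,.004):
    q=Q[(Q[:,0]>=a)&(Q[:,0]<a+.004)]
    if len(q): print(a.round(3),len(q),np.median(q[:,1]).round(4),np.percentile(q[:,2],90).round(4),np.ptp(q[:,1]).round(3))
"
```

```text
now drive [-0.3289 -0.0011  0.1199] clk 2.88 F [ 0.1 -0.2  0.1] gw 0.0511
{'x': 0.2222, 'y': -0.0027, 'z': 0.0054, 'wx': 0.0004, 'wy': -0.0, 'wz': 0.0}
-0.342 90 0.0008 0.0533 0.012
-0.338 101 0.0004 0.0538 0.012
-0.334 95 0.0011 0.0541 0.011
-0.33 98 0.0005 0.0542 0.011
-0.326 103 0.0011 0.054 0.011
-0.322 94 0.0011 0.0603 0.023
-0.318 211 0.0011 0.0603 0.023
-0.314 223 0.0004 0.0604 0.024
-0.31 280 0.0011 0.0575 0.024
-0.306 116 0.0011 0.0545 0.012
-0.302 115 0.0011 0.0549 0.012
-0.298 118 0.0011 0.055 0.012
-0.294 118 0.0011 0.0551 0.012
-0.29 123 0.0011 0.0551 0.011
-0.286 120 0.0011 0.0554 0.011
-0.282 127 0.0011 0.0554 0.011
-0.278 122 0.0011 0.0555 0.011
-0.274 124 0.0011 0.0556 0.011
-0.27 131 0.0011 0.0558 0.011
-0.266 132 0.0012 0.0559 0.011
-0.262 131 0.0012 0.0562 0.011
```

View pics/w2.png

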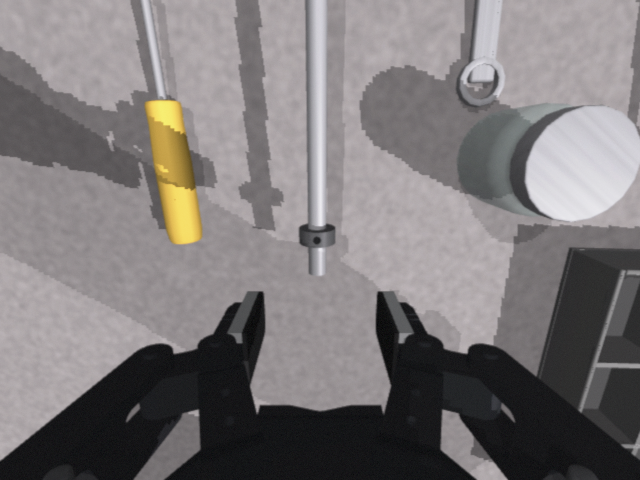

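The wrist view puts the collar at (317, 236) and the stub end at (317, 273). Stub centre is about drive x = −0.330, y = +0.001, axis height 0.048. The jar (570, 165) is clear of the fingers.

{"method": "servo_tool", "body": {"targets": [{"x": 0.08,"y": -0.005,"z": 0.005,"wx": 0,"wy": 0,"wz": 0},{"x": 0.16,"y": -0.005,"z": 0.005,"wx": 0,"wy": 0,"wz": 0},{"x": 0.225,"y": -0.005,"z": 0.005,"wx": 0,"wy": 0,"wz": 0},{"x": 0.225,"y": -0.005,"z": 0.005,"wx": 0,"wy": 0,"wz": 0},{"x": 0.225,"y": -0.005,"z": 0.005,"wx": 0,"wy": 0,"wz": 0}]}}

```text
clock: 3.55
position: [0.5698, -0.2851, 0.0319]
tool_rot: [1.29, 1.569, -0.152]
force: [0.2, 0.6, -0.3]
grip_width: 0.0515
```

{"method": "servo_tool", "body": {"targets": [{"x": 0,"y": 0,"z": 0,"wx": 0,"wy": 0,"wz": 0},{"x": 0,"y": 0,"z": 0,"wx": 0,"wy": 0,"wz": 0},{"x": 0,"y": 0,"z": 0,"wx": 0,"wy": 0,"wz": 0},{"x": 0,"y": 0,"z": 0,"wx": 0,"wy": 0,"wz": 0},{"x": 0,"y": 0,"z": 0,"wx": 0,"wy": 0,"wz": 0}], "grip": -1}}

```text
clock: 4.18
position: [0.5698, -0.2852, 0.032]
tool_rot: [1.226, 1.568, -0.216]
force: [-0.2, -1.6, 2.0]
grip_width: 0.0109
```

```bash
python3 -c "
from h import *
go(-.331,.001,.036)"
```

```text
now drive [-0.3304 -0.0006  0.032 ] clk 4.17 F [-1.6  0.4  2. ] gw 0.0109
{'x': -0.01, 'y': -0.0039, 'z': 0.0016, 'wx': 0.0007, 'wy': 0.0001, 'wz': -0.0004}
```

{"method": "servo_tool", "body": {"targets": [{"x": -0.013,"y": 0,"z": 0,"wx": 0,"wy": 0,"wz": 0},{"x": -0.013,"y": 0,"z": 0,"wx": 0,"wy": 0,"wz": 0},{"x": -0.013,"y": 0,"z": -0.02,"wx": 0,"wy": 0,"wz": 0},{"x": -0.013,"y": 0,"z": -0.04,"wx": 0,"wy": 0,"wz": 0},{"x": -0.013,"y": 0,"z": -0.06,"wx": 0,"wy": 0,"wz": 0}]}}

```text
clock: 4.8
position: [0.5666, -0.2605, 0.0371]
tool_rot: [1.32, 1.569, -0.122]
force: [1.0, -1.3, -3.1]
grip_width: 0.0113
```

```bash
cat > st.py <<'E'
from h import *
s=bot.observe();print("drive",w2d(s["position"]).round(4),"clk",round(float(s["clock"]),2),"F",(s["force"]@RD).round(1),"M",(s["moment"]@RD).round(2),"gw",round(float(s["grip_width"]),4))
E
python3 st.py
```

```text
drive [-0.3054 -0.0004  0.0371] clk 4.8 F [-1.5 -0.8 -3.1] M [0.08 0.17 0.04] gw 0.0113
```

{"method": "servo_tool", "body": {"targets": [{"x": 0,"y": 0,"z": -0.008,"wx": 0,"wy": 0,"wz": 0},{"x": 0,"y": 0,"z": -0.016,"wx": 0,"wy": 0,"wz": 0},{"x": 0,"y": 0,"z": -0.022,"wx": 0,"wy": 0,"wz": 0}]}}

```text
clock: 5.18
position: [0.5655, -0.2517, 0.0371]
tool_rot: [1.281, 1.569, -0.161]
force: [-0.2, -1.0, -1.2]
grip_width: 0.0111
```

```bash
python3 st.py
```

```text
drive [-0.2966 -0.0004  0.0371] clk 5.17 F [-0.9  0.3 -1.2] M [0.08 0.17 0.06] gw 0.0111
```

{"method": "servo_tool", "body": {"targets": [{"x": 0,"y": 0,"z": -0.006,"wx": 0,"wy": 0,"wz": 0},{"x": 0,"y": 0,"z": -0.01,"wx": 0,"wy": 0,"wz": 0}]}}

```text
clock: 5.42
position: [0.565, -0.2479, 0.0371]
tool_rot: [1.184, 1.568, -0.258]
force: [-1.6, -2.2, -0.1]
grip_width: 0.0112
```

```bash
python3 st.py
```

```text
drive [-0.2927 -0.0003  0.0371] clk 5.42 F [-2.   1.9 -0.1] M [0.07 0.55 0.05] gw 0.0112
```

{"method": "servo_tool", "body": {"targets": [{"x": 0,"y": 0,"z": -0.008,"wx": 0,"wy": 0,"wz": 0},{"x": 0,"y": 0,"z": -0.016,"wx": 0,"wy": 0,"wz": 0},{"x": 0,"y": 0,"z": -0.02,"wx": 0,"wy": 0,"wz": 0}]}}

```text
clock: 5.8
position: [0.5638, -0.2398, 0.0372]
tool_rot: [1.139, 1.568, -0.303]
force: [-1.6, -3.7, -0.3]
grip_width: 0.0113
```

```bash
python3 st.py
```

```text
drive [-2.846e-01 -2.000e-04  3.720e-02] clk 5.8 F [-3.5  2.1 -0.3] M [0.5  0.64 0.04] gw 0.0113
```

{"method": "servo_tool", "body": {"targets": [{"x": 0,"y": -0.003,"z": -0.015,"wx": 0,"wy": 0,"wz": 0},{"x": 0,"y": -0.003,"z": -0.03,"wx": 0,"wy": 0,"wz": 0},{"x": 0,"y": -0.003,"z": -0.045,"wx": 0,"wy": 0,"wz": 0}]}}

```text
clock: 6.18
position: [0.5604, -0.2216, 0.0372]
tool_rot: [1.179, 1.568, -0.263]
force: [0.1, -1.6, 0.2]
grip_width: 0.0108
```

```bash
python3 st.py
```

```text
drive [-0.266   0.001   0.0372] clk 6.17 F [-1.6  0.1  0.2] M [ 0.07  0.45 -0.05] gw 0.0108
```

{"method": "servo_tool", "body": {"targets": [{"x": 0,"y": 0,"z": -0.015,"wx": 0,"wy": 0,"wz": 0},{"x": 0,"y": 0,"z": -0.03,"wx": 0,"wy": 0,"wz": 0},{"x": 0,"y": 0,"z": -0.045,"wx": 0,"wy": 0,"wz": 0},{"x": 0,"y": 0,"z": -0.045,"wx": 0,"wy": 0,"wz": 0}]}}

```text
clock: 6.68
position: [0.558, -0.2027, 0.0372]
tool_rot: [1.592, 1.569, 0.151]
force: [-1.1, 3.5, 3.3]
grip_width: 0.011
```

```bash
python3 st.py
```

```text
drive [-0.247   0.001   0.0372] clk 6.67 F [3.6 0.6 3.3] M [ 0.18 -0.79 -0.05] gw 0.011
```

{"method": "servo_tool", "body": {"targets": [{"x": 0,"y": 0,"z": 0,"wx": 0,"wy": 0,"wz": 0},{"x": 0,"y": 0,"z": 0,"wx": 0,"wy": 0,"wz": 0},{"x": -0.12,"y": 0,"z": 0,"wx": 0,"wy": 0,"wz": 0},{"x": -0.25,"y": 0,"z": 0,"wx": 0,"wy": 0,"wz": 0},{"x": -0.25,"y": 0,"z": -0.15,"wx": 0,"wy": 0,"wz": 0},{"x": -0.25,"y": 0,"z": -0.3,"wx": 0,"wy": 0,"wz": 0},{"x": -0.25,"y": 0,"z": -0.45,"wx": 0,"wy": 0,"wz": 0},{"x": -0.25,"y": 0,"z": -0.55,"wx": 0,"wy": 0,"wz": 0},{"x": -0.25,"y": 0,"z": -0.6,"wx": 0,"wy": 0,"wz": 0},{"x": -0.25,"y": 0,"z": -0.6,"wx": 0,"wy": 0,"wz": 0},{"x": -0.25,"y": 0,"z": -0.6,"wx": 0,"wy": 0,"wz": 0}], "grip": 0.55}}

```text
clock: 8.05
position: [0.5269, 0.0342, 0.1373]
tool_rot: [1.396, 1.569, -0.046]
force: [0.4, 0.1, -0.7]
grip_width: 0.0662
```

```bash
cat > meas.py <<'E'
from h import *
import sys
p,D=wristshot(sys.argv[1])
for n,a,b in(('hous',-.12,-.06),('b1',-.023,.003),('b2',.037,.063),('end',.097,.123)):
    m=(D[...,0]>a+.003)&(D[...,0]<b-.003)&(abs(D[...,1])<.04)&(D[...,2]>.058)&(D[...,2]<.09)
    Q=D[m]
    if len(Q)<50: print(n,len(Q));continue
    y,z=Q[:,1],Q[:,2];s=np.linalg.lstsq(np.c_[2*y,2*z,np.ones(len(y))],y*y+z*z,rcond=None)[0]
    print(n,len(Q),'circle y,z',s[:2].round(4),'r',np.sqrt(s[2]+s[0]**2+s[1]**2).round(4),'y range',np.percentile(y,[1,99]).round(4))
E
python3 meas.py w3; python3 -c "
from h import *
go(.05,.0016,.11);go(.05,.0016,.042)"
```

```text
hous 3444 circle y,z [0.0016 0.0557] r 0.0206 y range [-0.0188  0.022 ]
b1 1721 circle y,z [0.0013 0.0572] r 0.0197 y range [-0.0192  0.0217]
b2 2226 circle y,z [-0.0024  0.0572] r 0.0196 y range [-0.0227  0.018 ]
end 2887 circle y,z [0.0024 0.0574] r 0.0196 y range [-0.018   0.0228]
now drive [-0.0082  0.0025  0.1372] clk 8.1 F [-0.4 -0.1 -0.3] gw 0.066
{'x': 0.0681, 'y': 0.0027, 'z': -0.1456, 'wx': 0.0007, 'wy': 0.0001, 'wz': -0.0003}
now drive [-0.0082  0.0025  0.1372] clk 8.1 F [-0.4 -0.1 -0.3] gw 0.066
{'x': 0.2381, 'y': 0.0024, 'z': -0.1457, 'wx': 0.0007, 'wy': 0.0001, 'wz': -0.0003}
```

View pics/w3.png

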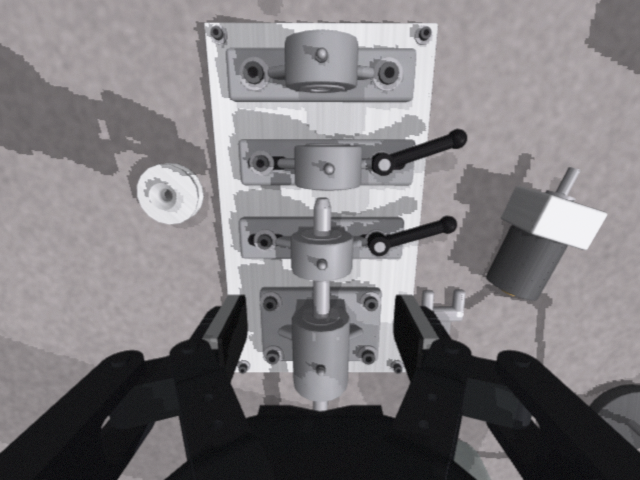

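The shaft tip at (322, 205) is out through block 1. Block 2's tower (330, 165) is still about 4.5 mm towards −y, so I'll centre it with the jaws at y ≈ +2 mm.

{"method": "servo_tool", "body": {"targets": [{"x": 0,"y": 0.0014,"z": -0.08,"wx": 0,"wy": 0,"wz": 0},{"x": 0,"y": 0.0014,"z": -0.146,"wx": 0,"wy": 0,"wz": 0},{"x": 0.06,"y": 0.0014,"z": -0.146,"wx": 0.0007,"wy": 0,"wz": 0},{"x": 0.12,"y": 0.0014,"z": -0.146,"wx": 0.0007,"wy": 0,"wz": 0},{"x": 0.18,"y": 0.0014,"z": -0.146,"wx": 0.0007,"wy": 0,"wz": 0},{"x": 0.238,"y": 0.0014,"z": -0.146,"wx": 0.0007,"wy": 0,"wz": 0},{"x": 0.238,"y": 0.0014,"z": -0.146,"wx": 0.0007,"wy": 0,"wz": 0}]}}

```text
clock: 8.98
position: [0.5196, 0.0907, 0.041]
tool_rot: [-0.298, 1.57, -1.747]
force: [-0.3, -0.2, 0.6]
grip_width: 0.0658
```

```bash
python3 st.py
```

```text
drive [0.0489 0.0028 0.041 ] clk 8.97 F [-0.2  0.4  0.6] M [0.03 0.   0.04] gw 0.0658
```

{"method": "servo_tool", "body": {"targets": [{"x": 0,"y": 0,"z": 0,"wx": 0,"wy": 0,"wz": 0},{"x": 0,"y": 0,"z": 0,"wx": 0,"wy": 0,"wz": 0},{"x": 0,"y": 0,"z": 0,"wx": 0,"wy": 0,"wz": 0},{"x": 0,"y": 0,"z": 0,"wx": 0,"wy": 0,"wz": 0},{"x": 0,"y": 0,"z": 0,"wx": 0,"wy": 0,"wz": 0}], "grip": 0.03}}

```text
clock: 9.6
position: [0.5206, 0.0901, 0.0419]
tool_rot: [0.908, 1.568, -0.541]
force: [2.8, -5.8, 8.0]
grip_width: 0.0439
```

```bash
python3 st.py
```

```text
drive [0.0482 0.0019 0.0419] clk 9.6 F [-6.1 -2.   8. ] M [-0.42  1.16 -0.04] gw 0.0439
```

{"method": "servo_tool", "body": {"targets": [{"x": 0,"y": 0,"z": 0,"wx": 0,"wy": 0,"wz": 0},{"x": 0,"y": 0,"z": 0,"wx": 0,"wy": 0,"wz": 0},{"x": 0,"y": 0,"z": 0,"wx": 0,"wy": 0,"wz": 0},{"x": -0.12,"y": 0,"z": 0,"wx": 0,"wy": 0,"wz": 0},{"x": -0.24,"y": 0,"z": 0.07,"wx": 0,"wy": 0,"wz": 0},{"x": -0.24,"y": 0,"z": 0.14,"wx": 0,"wy": 0,"wz": 0},{"x": -0.24,"y": 0,"z": 0.14,"wx": 0,"wy": 0,"wz": 0},{"x": -0.24,"y": 0,"z": 0.14,"wx": 0,"wy": 0,"wz": 0}], "grip": 0.55}}

```text
clock: 10.6
position: [0.5269, 0.0353, 0.1377]
tool_rot: [0.799, 1.569, -0.65]
force: [-0.6, 0.4, -0.7]
grip_width: 0.0663
```

```bash
python3 meas.py w4; python3 -c "
from h import *
go(-.247,.0012,.1372)"
```

```text
hous 3423 circle y,z [0.0016 0.0557] r 0.0206 y range [-0.0188  0.022 ]
b1 1705 circle y,z [0.0012 0.057 ] r 0.0198 y range [-0.0194  0.0217]
b2 2192 circle y,z [0.0019 0.0571] r 0.0197 y range [-0.0185  0.0223]
end 2867 circle y,z [0.0024 0.0573] r 0.0196 y range [-0.018   0.0228]
now drive [-0.0068  0.0024  0.1376] clk 10.65 F [ 0.2 -0.9 -0.8] gw 0.0663
{'x': 0.0017, 'y': 0.004, 'z': 0.6006, 'wx': -0.0003, 'wy': 0.0002, 'wz': -0.0002}
```

{"method": "servo_tool", "body": {"targets": [{"x": 0,"y": 0.004,"z": 0.15,"wx": 0,"wy": 0,"wz": 0},{"x": 0,"y": 0.004,"z": 0.3,"wx": 0,"wy": 0,"wz": 0},{"x": 0,"y": 0.004,"z": 0.45,"wx": 0,"wy": 0,"wz": 0},{"x": 0,"y": 0.004,"z": 0.55,"wx": 0,"wy": 0,"wz": 0},{"x": 0,"y": 0.004,"z": 0.6,"wx": 0,"wy": 0,"wz": 0},{"x": 0,"y": 0.004,"z": 0.6,"wx": 0,"wy": 0,"wz": 0},{"x": 0,"y": 0.004,"z": 0.6,"wx": 0,"wy": 0,"wz": 0},{"x": 0.08,"y": 0.004,"z": 0.602,"wx": 0,"wy": 0,"wz": 0},{"x": 0.16,"y": 0.004,"z": 0.602,"wx": 0,"wy": 0,"wz": 0},{"x": 0.22,"y": 0.004,"z": 0.602,"wx": 0,"wy": 0,"wz": 0},{"x": 0.251,"y": 0.004,"z": 0.602,"wx": 0,"wy": 0,"wz": 0},{"x": 0.251,"y": 0.004,"z": 0.602,"wx": 0,"wy": 0,"wz": 0}], "grip": 0.2}}

```text
clock: 12.15
position: [0.5579, -0.2025, 0.0372]
tool_rot: [0.298, 1.57, -1.15]
force: [-0.4, 0.0, 1.1]
grip_width: 0.0515
```

```bash
python3 -c "
from h import *
go(-.2475,.0012,.0372)"
```

```text
now drive [-0.2468  0.0011  0.0372] clk 12.15 F [0.1 0.4 1.1] gw 0.0515
{'x': -0.0001, 'y': -0.0003, 'z': 0.0018, 'wx': -0.0001, 'wy': 0.0001, 'wz': -0.0}
```

Close, then push up to and into block 2 in small steps.

{"method": "servo_tool", "body": {"targets": [{"x": 0,"y": 0,"z": 0,"wx": 0,"wy": 0,"wz": 0},{"x": 0,"y": 0,"z": 0,"wx": 0,"wy": 0,"wz": 0},{"x": 0,"y": 0,"z": 0,"wx": 0,"wy": 0,"wz": 0},{"x": 0,"y": 0,"z": 0,"wx": 0,"wy": 0,"wz": 0},{"x": 0,"y": 0,"z": 0,"wx": 0,"wy": 0,"wz": 0},{"x": 0,"y": 0,"z": -0.01,"wx": 0,"wy": 0,"wz": 0},{"x": 0,"y": 0,"z": -0.018,"wx": 0,"wy": 0,"wz": 0},{"x": 0,"y": 0,"z": -0.025,"wx": 0,"wy": 0,"wz": 0}], "grip": -1}}

```text
clock: 13.15
position: [0.5567, -0.1935, 0.0375]
tool_rot: [0.338, 1.569, -1.11]
force: [-1.6, -5.6, 5.5]
grip_width: 0.0111
```

```bash
python3 st.py
```

```text
drive [-0.2377  0.0011  0.0375] clk 13.15 F [-5.4  2.3  5.5] M [0.56 1.11 0.02] gw 0.0111
```

{"method": "servo_tool", "body": {"targets": [{"x": 0,"y": 0,"z": -0.008,"wx": 0,"wy": 0,"wz": 0},{"x": 0,"y": 0,"z": -0.016,"wx": 0,"wy": 0,"wz": 0},{"x": 0,"y": 0,"z": -0.02,"wx": 0,"wy": 0,"wz": 0}]}}

```text
clock: 13.52
position: [0.5559, -0.1862, 0.0378]
tool_rot: [0.383, 1.567, -1.065]
force: [-1.9, -6.6, 8.3]
grip_width: 0.0111
```

```bash
python3 st.py
```

```text
drive [-0.2303  0.0011  0.0378] clk 13.53 F [-6.4  2.7  8.3] M [0.53 1.26 0.08] gw 0.0111
```

{"method": "servo_tool", "body": {"targets": [{"x": -0.004,"y": -0.0015,"z": 0,"wx": 0,"wy": 0,"wz": 0},{"x": -0.004,"y": -0.0015,"z": -0.01,"wx": 0,"wy": 0,"wz": 0},{"x": -0.004,"y": -0.0015,"z": -0.02,"wx": 0,"wy": 0,"wz": 0}]}}

```text
clock: 13.9
position: [0.5542, -0.1776, 0.0392]
tool_rot: [0.37, 1.568, -1.079]
force: [0.4, -0.7, 0.8]
grip_width: 0.0111
```

```bash
python3 st.py
```

```text
drive [-0.2216  0.0016  0.0392] clk 13.9 F [-0.7 -0.4  0.8] M [-0.04  0.2   0.01] gw 0.0111
```

{"method": "servo_tool", "body": {"targets": [{"x": 0,"y": 0,"z": -0.02,"wx": 0,"wy": 0,"wz": 0},{"x": 0,"y": 0,"z": -0.04,"wx": 0,"wy": 0,"wz": 0},{"x": 0,"y": 0,"z": -0.06,"wx": 0,"wy": 0,"wz": 0},{"x": 0,"y": 0,"z": -0.08,"wx": 0,"wy": 0,"wz": 0}]}}

```text
clock: 14.4
position: [0.5503, -0.1453, 0.0391]
tool_rot: [0.405, 1.568, -1.043]
force: [0.6, -1.2, 2.1]
grip_width: 0.0111
```

```bash
python3 st.py
```

```text
drive [-0.189   0.0015  0.0391] clk 14.4 F [-1.2 -0.4  2.1] M [0.02 0.29 0.  ] gw 0.0111
```

{"method": "servo_tool", "body": {"targets": [{"x": 0,"y": 0,"z": -0.01,"wx": 0,"wy": 0,"wz": 0},{"x": 0,"y": 0,"z": -0.02,"wx": 0,"wy": 0,"wz": 0},{"x": 0,"y": 0,"z": -0.03,"wx": 0,"wy": 0,"wz": 0},{"x": 0,"y": 0,"z": -0.04,"wx": 0,"wy": 0,"wz": 0}]}}

```text
clock: 14.9
position: [0.5483, -0.1293, 0.0391]
tool_rot: [0.415, 1.568, -1.033]
force: [0.3, -1.1, 1.9]
grip_width: 0.011
```

```bash
python3 st.py
```

```text
drive [-0.1729  0.0015  0.0391] clk 14.9 F [-1.2 -0.1  1.9] M [0.1  0.29 0.02] gw 0.011
```

{"method": "servo_tool", "body": {"targets": [{"x": 0,"y": 0,"z": -0.015,"wx": 0,"wy": 0,"wz": 0},{"x": 0,"y": 0,"z": -0.03,"wx": 0,"wy": 0,"wz": 0},{"x": 0,"y": 0,"z": -0.045,"wx": 0,"wy": 0,"wz": 0},{"x": 0,"y": 0,"z": -0.06,"wx": 0,"wy": 0,"wz": 0},{"x": 0,"y": 0,"z": -0.065,"wx": 0,"wy": 0,"wz": 0}]}}

```text
clock: 15.52
position: [0.5451, -0.103, 0.0391]
tool_rot: [0.44, 1.568, -1.008]
force: [-1.0, -2.9, 5.2]
grip_width: 0.0114
```

```bash
python3 st.py
```

```text
drive [-0.1464  0.0014  0.0391] clk 15.53 F [-2.8  1.4  5.2] M [0.23 0.46 0.11] gw 0.0114
```

{"method": "servo_tool", "body": {"targets": [{"x": 0,"y": 0,"z": -0.005,"wx": 0,"wy": 0,"wz": 0},{"x": 0,"y": 0,"z": -0.01,"wx": 0,"wy": 0,"wz": 0}]}}

```text
clock: 15.78
position: [0.5446, -0.0988, 0.0392]
tool_rot: [0.46, 1.568, -0.988]
force: [-0.9, -2.3, 5.1]
grip_width: 0.0115
```

```bash
python3 st.py
```

```text
drive [-0.1422  0.0014  0.0392] clk 15.78 F [-2.1  1.2  5.1] M [0.21 0.56 0.  ] gw 0.0115
```

Ease on in ~1 mm increments until it stops.

{"method": "servo_tool", "body": {"targets": [{"x": 0,"y": 0,"z": -0.004,"wx": 0,"wy": 0,"wz": 0},{"x": 0,"y": 0,"z": -0.004,"wx": 0,"wy": 0,"wz": 0}]}}

```text
clock: 16.02
position: [0.5445, -0.0974, 0.0393]
tool_rot: [0.442, 1.567, -1.005]
force: [-0.9, -4.2, 4.2]
grip_width: 0.0112
```

```bash
python3 st.py
```

```text
drive [-0.1408  0.0014  0.0393] clk 16.02 F [-4.1  1.4  4.2] M [0.22 0.82 0.05] gw 0.0112
```

{"method": "servo_tool", "body": {"targets": [{"x": 0,"y": 0,"z": -0.003,"wx": 0,"wy": 0,"wz": 0},{"x": 0,"y": 0,"z": -0.003,"wx": 0,"wy": 0,"wz": 0}]}}

```text
clock: 16.27
position: [0.5444, -0.0974, 0.0393]
tool_rot: [0.384, 1.566, -1.065]
force: [0.9, -9.8, 0.9]
grip_width: 0.0111
```

```bash
python3 st.py
```

```text
drive [-0.1408  0.0014  0.0393] clk 16.27 F [-9.8  0.3  0.9] M [0.13 2.01 0.06] gw 0.0111
```

{"method": "servo_tool", "body": {"targets": [{"x": 0,"y": 0,"z": 0,"wx": 0,"wy": 0,"wz": 0},{"x": 0,"y": 0,"z": 0,"wx": 0,"wy": 0,"wz": 0},{"x": 0,"y": 0,"z": 0,"wx": 0,"wy": 0,"wz": 0},{"x": -0.12,"y": 0,"z": 0.03,"wx": 0,"wy": 0,"wz": 0},{"x": -0.24,"y": 0,"z": 0.12,"wx": 0,"wy": 0,"wz": 0},{"x": -0.24,"y": 0,"z": 0.15,"wx": 0,"wy": 0,"wz": 0},{"x": -0.24,"y": 0,"z": 0.15,"wx": 0,"wy": 0,"wz": 0}], "grip": 0.2}}

```text
clock: 17.15
position: [0.5512, -0.1567, 0.1353]
tool_rot: [0.39, 1.566, -1.059]
force: [0.7, 0.7, -0.5]
grip_width: 0.0512
```

```bash
python3 meas.py w5; python3 st.py; python3 -c "
import cv2;p=cv2.imread('pics/w5.png');cv2.imwrite('pics/w5c.png',cv2.resize(p[0:330,160:520],None,fx=1.8,fy=1.8))"
```

```text
hous 7799 circle y,z [0.0018 0.0558] r 0.0206 y range [-0.0186  0.0222]
b1 0
b2 0
end 0
drive [-0.1996  0.0021  0.1348] clk 17.2 F [ 0.3  0.  -0.2] M [-0.01 -0.03  0.02] gw 0.0513
```

View pics/w5c.png

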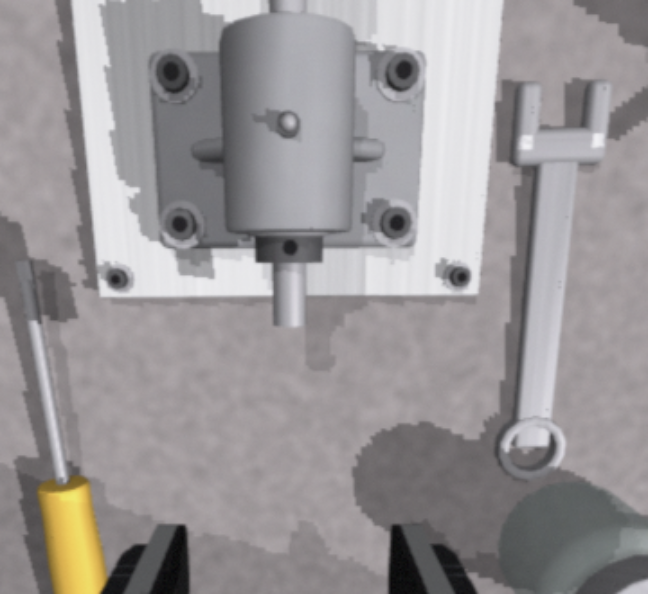

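The crop shows the collar (290, 247) flush against the housing face, with the tail stub below it, so the shaft is home. Before swinging the levers I'll check how much room the gearmotor leaves.

```bash
python3 -c "
from h import *
D=np.load('w3.npy')
m=(D[...,1]<-.06)&(D[...,1]>-.25)&(D[...,2]>.018)&(D[...,2]<.08)&(D[...,0]>-.1)&(D[...,0]<.16)
Q=D[m]
for a in np.arange(-.1,.16,.01):
    q=Q[(Q[:,0]>=a)&(Q[:,0]<a+.01)]
    if len(q): h=np.histogram(q[:,1],np.arange(-.25,-.05,.01))[0];print('%.2f'%a,h, q[:,2].max().round(3))
print('lever pts')
for px in (0,.06):
    m=(D[...,2]>.033)&(D[...,2]<.052)&(D[...,1]<-.055)&(D[...,1]>-.108)&(D[...,0]>px-.02)&(D[...,0]<px+.03)&(D[...,0]<.12)
    q=D[m];print(len(q),np.polyfit(q[:,1],q[:,0],1),q[:,:2].min(0),q[:,:2].max(0))
go(-.05,-.08,.12)"
```

```text
-0.06 [ 0  0  0  0  0  0  0  6 35 22  0  0  0  0  0  0  0  0  0] 0.043
-0.05 [  0   0   0   0   0   0   0  33 113 172 200  54   0   0   0   0   0   0
   0] 0.044
-0.04 [  0   0   0   0   0   0   0  60 144 207 314   9   0   0   0   0   0   0
   0] 0.044
-0.03 [  0   0   0   0   0   0  10  95 161 231 270   0   0   0   0   0   0   0
  32] 0.044
-0.02 [  0   0   0   0   0   0  26 125 189 263 190   0   0   0   0   0   0   0
  34] 0.044
-0.01 [  0   0   0   0   0  79 158 156 200 340  53   0   0   0   0   0   7  49
 127] 0.048
-0.00 [  0   0   0   0   0 136 182 185 186 413   5   0   0   0   0 107 188 146
 127] 0.048
0.01 [  0   0   0   0   7 181 193 196 196 469   0   0   0   0   0  50  27   0
   0] 0.049
0.02 [  0   0   0   0   0   7 100 211 171 435   0   0   0   0   0   0   0   0
   0] 0.048
0.03 [  0   0   0   0   0   0 133  54   7  40   0   0   0   0   0   0   0   0
  78] 0.046
0.04 [  0   0   0   0   0   0 142   0   0   0   0   0   0   0   0   0   0   0
 141] 0.031
0.05 [  0   0   0   0   0   0   0   0   0   0   0   0   0   0   0   0   9  68
 155] 0.042
0.06 [  0   0   0   0   0   0   0
[... 160 characters left out ...]
 0  0  0  0  0  0  0  0  0 41] 0.024
0.10 [ 0  0  0  0  0  0  0  0  0  0  0  0  0  0  0  0  0  0 65] 0.024
0.11 [ 0  0  0  0  0  0  0  0  0  0  0  0  0  0  0  0  0  0 70] 0.024
0.12 [ 0  0  0  0  0  0  0  0  0  0  0  0  0  0  0  0  0  0 41] 0.023
0.13 [ 0  0  0  0  0  0  0  0  0  0  0  0  0  0  0  0  0 20 29] 0.02
0.14 [0 0 0 0 0 0 0 0 0 0 0 0 0 0 0 0 0 1 0] 0.018
lever pts
858 [-0.3189872  -0.02165724] [-0.00992849 -0.0988981 ] [ 0.01328394 -0.05500984]
1019 [-0.33798906  0.03682822] [ 0.05015663 -0.09782751] [ 0.07375394 -0.05508612]
now drive [-0.1996  0.0021  0.1348] clk 17.2 F [ 0.3  0.  -0.2] gw 0.0513
{'x': 0.0356, 'y': 0.2045, 'z': -0.3746, 'wx': -0.0004, 'wy': 0.0006, 'wz': -0.0001}
```

{"method": "servo_tool", "body": {"targets": [{"x": 0,"y": 0.08,"z": -0.14,"wx": 0,"wy": 0,"wz": 0},{"x": 0,"y": 0.17,"z": -0.28,"wx": 0,"wy": 0,"wz": 0},{"x": 0,"y": 0.256,"z": -0.4,"wx": 0,"wy": 0,"wz": 0},{"x": 0,"y": 0.256,"z": -0.421,"wx": 0,"wy": 0,"wz": 0},{"x": 0.03,"y": 0.256,"z": -0.421,"wx": 0,"wy": 0,"wz": 0},{"x": 0.09,"y": 0.256,"z": -0.421,"wx": 0,"wy": 0,"wz": 0},{"x": 0.17,"y": 0.256,"z": -0.421,"wx": 0,"wy": 0,"wz": 0},{"x": 0.23,"y": 0.256,"z": -0.421,"wx": 0,"wy": 0,"wz": 0},{"x": 0.254,"y": 0.256,"z": -0.421,"wx": 0,"wy": 0,"wz": 0},{"x": 0.254,"y": 0.256,"z": -0.421,"wx": 0,"wy": 0,"wz": 0}], "grip": -1}}

```text
clock: 18.45
position: [0.6317, 0.0224, 0.032]
tool_rot: [-0.101, 1.566, -1.551]
force: [0.6, 0.0, 0.8]
grip_width: -0.0001
```

```bash
cat > lev.py <<'E'
from h import *
import sys
P=np.array(eval(sys.argv[1]));off=float(sys.argv[3]) if len(sys.argv)>3 else .0145
s=bot.observe();R=toolR()
print("drive",w2d(s["position"]).round(4),"clk",round(float(s["clock"]),2),"F",(s["force"]@RD).round(1),"gw",round(float(s["grip_width"]),4))
for a in eval(sys.argv[2]):
    c=P+.042*np.array([np.sin(a),-np.cos(a)])-.005*np.array([np.cos(a),np.sin(a)])-[.011,off]
    print(a,c.round(4),(R.T@(d2w([*c,.033])-s["position"])/.4).round(4).tolist())
E
python3 lev.py "[-.01,-.043]" "[.3,.5,.65,.8,.9,1,1.1,1.2,1.25,1.3]"
```

```text
drive [-0.0327 -0.1     0.032 ] clk 18.45 F [-0.  -0.6  0.8] gw -0.0001
0.3 [-0.0134 -0.0991] [-0.0026, -0.0025, -0.0483]
0.5 [-0.0053 -0.0968] [-0.0027, -0.0084, -0.0686]
0.65 [ 0.0004 -0.094 ] [-0.0028, -0.0154, -0.0828]
0.8 [ 0.0056 -0.0903] [-0.0028, -0.0245, -0.0958]
0.9 [ 0.0088 -0.0875] [-0.0029, -0.0316, -0.1036]
1 [ 0.0116 -0.0844] [-0.0029, -0.0394, -0.1107]
1.1 [ 0.0142 -0.081 ] [-0.0029, -0.0479, -0.117]
1.2 [ 0.0163 -0.0774] [-0.0029, -0.057, -0.1224]
1.25 [ 0.0173 -0.0755] [-0.0029, -0.0617, -0.1247]
1.3 [ 0.0181 -0.0736] [-0.003, -0.0666, -0.1268]
```

Sweep lever 1 to ~1.0 first, checking force.

{"method": "servo_tool", "body": {"targets": [{"x": 0,"y": -0.003,"z": -0.024,"wx": 0,"wy": 0,"wz": 0},{"x": 0,"y": -0.003,"z": -0.048,"wx": 0,"wy": 0,"wz": 0},{"x": 0,"y": -0.008,"z": -0.069,"wx": 0,"wy": 0,"wz": 0},{"x": 0,"y": -0.0155,"z": -0.083,"wx": 0,"wy": 0,"wz": 0},{"x": 0,"y": -0.0245,"z": -0.096,"wx": 0,"wy": 0,"wz": 0},{"x": 0,"y": -0.0316,"z": -0.1036,"wx": 0,"wy": 0,"wz": 0},{"x": 0,"y": -0.0394,"z": -0.1107,"wx": 0,"wy": 0,"wz": 0}]}}

```text
clock: 19.32
position: [0.6106, 0.0646, 0.0319]
tool_rot: [-0.057, 1.566, -1.507]
force: [2.7, -1.1, 0.3]
grip_width: 0.0
```

```bash
python3 lev.py "[-.01,-.043]" "[1.1,1.2,1.25,1.3,1.35]"
```

```text
drive [ 0.0117 -0.0843  0.0319] clk 19.32 F [-1.4 -2.5  0.3] gw 0.0
1.1 [ 0.0142 -0.081 ] [-0.0029, -0.0082, -0.006]
1.2 [ 0.0163 -0.0774] [-0.0029, -0.0173, -0.0114]
1.25 [ 0.0173 -0.0755] [-0.0029, -0.022, -0.0138]
1.3 [ 0.0181 -0.0736] [-0.0029, -0.0269, -0.0159]
1.35 [ 0.0189 -0.0716] [-0.0029, -0.0318, -0.0178]
```

{"method": "servo_tool", "body": {"targets": [{"x": 0,"y": -0.008,"z": -0.006,"wx": 0,"wy": 0,"wz": 0},{"x": 0,"y": -0.0173,"z": -0.0114,"wx": 0,"wy": 0,"wz": 0},{"x": 0,"y": -0.022,"z": -0.0138,"wx": 0,"wy": 0,"wz": 0}]}}

```text
clock: 19.7
position: [0.6011, 0.0693, 0.032]
tool_rot: [0.005, 1.567, -1.445]
force: [4.1, 0.4, 1.6]
grip_width: -0.0002
```

```bash
python3 st.py
```

```text
drive [ 0.0176 -0.0754  0.032 ] clk 19.7 F [-0.1 -4.1  1.6] M [-0.82  0.01 -0.04] gw -0.0002
```

{"method": "servo_tool", "body": {"targets": [{"x": 0,"y": -0.005,"z": -0.002,"wx": 0,"wy": 0,"wz": 0},{"x": 0,"y": -0.005,"z": -0.002,"wx": 0,"wy": 0,"wz": 0}]}}

```text
clock: 19.95
position: [0.5988, 0.0698, 0.032]
tool_rot: [-0.032, 1.567, -1.482]
force: [2.7, -0.5, 2.9]
grip_width: -0.0001
```

```bash
python3 st.py
```

```text
drive [ 0.0184 -0.0733  0.032 ] clk 19.95 F [-0.9 -2.6  2.9] M [-0.49  0.06  0.01] gw -0.0001
```

Not at the stop yet; keep going in small steps.

{"method": "servo_tool", "body": {"targets": [{"x": 0,"y": -0.005,"z": -0.001,"wx": 0,"wy": 0,"wz": 0},{"x": 0,"y": -0.005,"z": -0.001,"wx": 0,"wy": 0,"wz": 0}]}}

```text
clock: 20.2
position: [0.5967, 0.0701, 0.032]
tool_rot: [-0.037, 1.567, -1.487]
force: [1.9, 0.4, 1.6]
grip_width: 0.0001
```

```bash
python3 st.py
```

```text
drive [ 0.0189 -0.0712  0.032 ] clk 20.2 F [ 0.2 -2.   1.6] M [-0.72 -0.18 -0.04] gw 0.0001
```

{"method": "servo_tool", "body": {"targets": [{"x": 0,"y": -0.004,"z": -0.001,"wx": 0,"wy": 0,"wz": 0},{"x": 0,"y": -0.004,"z": -0.001,"wx": 0,"wy": 0,"wz": 0}]}}

```text
clock: 20.45
position: [0.595, 0.0704, 0.032]
tool_rot: [-0.052, 1.567, -1.502]
force: [2.5, 1.4, 1.2]
grip_width: 0.0001
```

```bash
python3 st.py
```

```text
drive [ 0.0195 -0.0695  0.032 ] clk 20.45 F [ 1.1 -2.7  1.2] M [-0.75 -0.27 -0.02] gw 0.0001
```

{"method": "servo_tool", "body": {"targets": [{"x": 0,"y": -0.005,"z": 0,"wx": 0,"wy": 0,"wz": 0},{"x": 0,"y": -0.005,"z": 0,"wx": 0,"wy": 0,"wz": 0}]}}

```text
clock: 20.7
position: [0.5929, 0.0702, 0.0321]
tool_rot: [-0.072, 1.567, -1.522]
force: [4.0, 2.2, 3.4]
grip_width: -0.0002
```

```bash
python3 st.py
```

```text
drive [ 0.0196 -0.0674  0.0321] clk 20.7 F [ 1.7 -4.2  3.4] M [-0.76 -0.25  0.  ] gw -0.0002
```

{"method": "servo_tool", "body": {"targets": [{"x": 0,"y": -0.004,"z": 0,"wx": 0,"wy": 0,"wz": 0},{"x": 0,"y": -0.004,"z": 0,"wx": 0,"wy": 0,"wz": 0}]}}

```text
clock: 20.95
position: [0.5912, 0.07, 0.0321]
tool_rot: [-0.101, 1.567, -1.551]
force: [3.0, 1.1, 2.8]
grip_width: -0.0003
```

```bash
python3 st.py
```

```text
drive [ 0.0195 -0.0657  0.0321] clk 20.95 F [ 0.7 -3.1  2.8] M [-0.63 -0.25 -0.04] gw -0.0003
```

```bash
python3 meas.py w6; python3 -c "
import cv2;p=cv2.imread('pics/w6.png');cv2.imwrite('pics/w6c.png',p[:400])"
```

```text
hous 0
b1 149 circle y,z [0.0013 0.0552] r 0.0212 y range [-0.0201  0.0169]
b2 6874 circle y,z [0.0012 0.0582] r 0.0187 y range [-0.0191  0.0169]
end 11557 circle y,z [0.0015 0.0586] r 0.0184 y range [-0.0187  0.0172]
```

View pics/w6c.png

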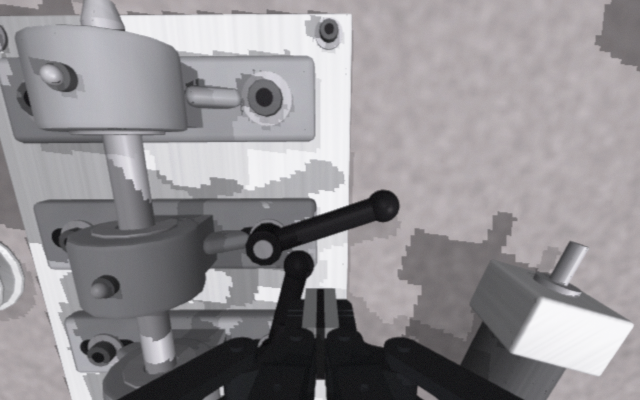

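Lever 1's knob (298, 265) is close to its final angle but the force has not risen, so I'll keep easing until the stop is felt.

{"method": "servo_tool", "body": {"targets": [{"x": 0,"y": -0.005,"z": 0,"wx": 0,"wy": 0,"wz": 0},{"x": 0,"y": -0.005,"z": 0,"wx": 0,"wy": 0,"wz": 0}]}}

```text
clock: 21.25
position: [0.5899, 0.0696, 0.0325]
tool_rot: [0.29, 1.567, -1.16]
force: [6.1, 0.3, 5.7]
grip_width: 0.0004
```

```bash
python3 st.py
```

```text
drive [ 0.0193 -0.0644  0.0325] clk 21.25 F [-0.5 -6.1  5.7] M [-1.27  0.04 -0.06] gw 0.0004
```

{"method": "servo_tool", "body": {"targets": [{"x": 0,"y": -0.005,"z": 0,"wx": 0,"wy": 0,"wz": 0},{"x": 0,"y": -0.005,"z": 0,"wx": 0,"wy": 0,"wz": 0}]}}

```text
clock: 21.5
position: [0.589, 0.0692, 0.033]
tool_rot: [0.704, 1.565, -0.746]
force: [8.4, -0.0, 4.3]
grip_width: 0.0
```

```bash
python3 st.py
```

```text
drive [ 0.019  -0.0635  0.033 ] clk 21.5 F [-1.  -8.4  4.3] M [-1.72 -0.05 -0.02] gw 0.0
```

{"method": "servo_tool", "body": {"targets": [{"x": 0,"y": -0.006,"z": 0,"wx": 0,"wy": 0,"wz": 0},{"x": 0,"y": -0.006,"z": 0,"wx": 0,"wy": 0,"wz": 0},{"x": 0,"y": -0.006,"z": 0,"wx": 0,"wy": 0,"wz": 0}]}}

```text
clock: 21.88
position: [0.5884, 0.0688, 0.0334]
tool_rot: [0.992, 1.562, -0.458]
force: [12.7, 1.3, 0.8]
grip_width: 0.0001
```

```bash
python3 st.py
```

```text
drive [ 0.0187 -0.0628  0.0334] clk 21.88 F [ -0.3 -12.7   0.8] M [-2.8   0.06 -0.14] gw 0.0001
```

Stop felt at about 13 N. Back off, then move behind lever 2.

{"method": "servo_tool", "body": {"targets": [{"x": 0,"y": 0.03,"z": 0,"wx": 0,"wy": 0,"wz": 0},{"x": 0,"y": 0.07,"z": 0,"wx": 0,"wy": 0,"wz": 0},{"x": 0,"y": 0.094,"z": -0.02,"wx": 0,"wy": 0,"wz": 0},{"x": 0,"y": 0.094,"z": -0.04,"wx": 0,"wy": 0,"wz": 0},{"x": 0,"y": 0.094,"z": -0.04,"wx": 0,"wy": 0,"wz": 0}]}}

```text
clock: 22.5
position: [0.623, 0.0904, 0.0333]
tool_rot: [0.958, 1.563, -0.491]
force: [0.3, -0.6, -0.7]
grip_width: -0.0001
```

```bash
python3 lev.py "[.05,-.042]" "[.3,.5,.65,.8,.9,1,1.1,1.2,1.25,1.3]" .0105; python3 -c "
from h import *
go(.0362,-.095,.033)"
```

```text
drive [ 0.0358 -0.0998  0.0333] clk 22.5 F [-0.7 -0.2 -0.7] gw -0.0001
0.3 [ 0.0466 -0.0941] [0.0006, -0.0144, -0.0271]
0.5 [ 0.0547 -0.0918] [0.0005, -0.0203, -0.0474]
0.65 [ 0.0604 -0.089 ] [0.0004, -0.0273, -0.0616]
0.8 [ 0.0656 -0.0853] [0.0003, -0.0364, -0.0746]
0.9 [ 0.0688 -0.0825] [0.0002, -0.0434, -0.0824]
1 [ 0.0716 -0.0794] [0.0001, -0.0513, -0.0895]
1.1 [ 0.0742 -0.076 ] [0.0, -0.0598, -0.0958]
1.2 [ 0.0763 -0.0724] [-0.0001, -0.0689, -0.1012]
1.25 [ 0.0773 -0.0705] [-0.0001, -0.0736, -0.1036]
1.3 [ 0.0781 -0.0686] [-0.0001, -0.0784, -0.1057]
now drive [ 0.0358 -0.0998  0.0333] clk 22.5 F [-0.7 -0.2 -0.7] gw -0.0001
{'x': 0.0008, 'y': -0.0121, 'z': -0.001, 'wx': -0.0004, 'wy': 0.0007, 'wz': -0.001}
```

{"method": "servo_tool", "body": {"targets": [{"x": 0,"y": -0.0144,"z": -0.0271,"wx": 0,"wy": 0,"wz": 0},{"x": 0,"y": -0.0203,"z": -0.0474,"wx": 0,"wy": 0,"wz": 0},{"x": 0,"y": -0.0273,"z": -0.0616,"wx": 0,"wy": 0,"wz": 0},{"x": 0,"y": -0.0364,"z": -0.0746,"wx": 0,"wy": 0,"wz": 0},{"x": 0,"y": -0.0434,"z": -0.0824,"wx": 0,"wy": 0,"wz": 0},{"x": 0,"y": -0.0513,"z": -0.0895,"wx": 0,"wy": 0,"wz": 0},{"x": 0,"y": -0.0598,"z": -0.0958,"wx": 0,"wy": 0,"wz": 0},{"x": 0,"y": -0.0689,"z": -0.1012,"wx": 0,"wy": 0,"wz": 0},{"x": 0,"y": -0.0784,"z": -0.1057,"wx": 0,"wy": 0,"wz": 0}]}}

```text
clock: 23.62
position: [0.5867, 0.1288, 0.033]
tool_rot: [1.007, 1.563, -0.442]
force: [4.1, 0.9, 2.0]
grip_width: -0.0001
```

```bash
python3 st.py
```

```text
drive [ 0.0784 -0.0685  0.033 ] clk 23.62 F [ 0.4 -4.2  2. ] M [-0.87 -0.04 -0.04] gw -0.0001
```

{"method": "servo_tool", "body": {"targets": [{"x": 0,"y": -0.006,"z": -0.001,"wx": 0,"wy": 0,"wz": 0},{"x": 0,"y": -0.011,"z": -0.002,"wx": 0,"wy": 0,"wz": 0},{"x": 0,"y": -0.011,"z": -0.002,"wx": 0,"wy": 0,"wz": 0}]}}

```text
clock: 24.0
position: [0.5822, 0.129, 0.0331]
tool_rot: [1.015, 1.563, -0.434]
force: [2.5, 1.2, 4.3]
grip_width: -0.0002
```

```bash
python3 st.py
```

```text
drive [ 0.0792 -0.0641  0.0331] clk 24.0 F [ 0.9 -2.6  4.3] M [-0.61 -0.25 -0.05] gw -0.0002
```

{"method": "servo_tool", "body": {"targets": [{"x": 0,"y": -0.006,"z": 0,"wx": 0,"wy": 0,"wz": 0},{"x": 0,"y": -0.008,"z": 0,"wx": 0,"wy": 0,"wz": 0},{"x": 0,"y": -0.008,"z": 0,"wx": 0,"wy": 0,"wz": 0}]}}

```text
clock: 24.38
position: [0.5809, 0.129, 0.0335]
tool_rot: [1.208, 1.559, -0.242]
force: [14.3, 2.8, -2.0]
grip_width: -0.0001
```

```bash
python3 st.py
```

```text
drive [ 0.0793 -0.0628  0.0335] clk 24.38 F [  1.  -14.6  -2. ] M [-3.1  -0.34 -0.1 ] gw -0.0001
```

{"method": "servo_tool", "body": {"targets": [{"x": 0,"y": -0.006,"z": 0,"wx": 0,"wy": 0,"wz": 0},{"x": 0,"y": -0.006,"z": 0,"wx": 0,"wy": 0,"wz": 0},{"x": 0,"y": -0.006,"z": 0,"wx": 0,"wy": 0,"wz": 0}]}}

```text
clock: 24.75
position: [0.5807, 0.1288, 0.0338]
tool_rot: [1.285, 1.555, -0.164]
force: [15.3, 2.1, -4.9]
grip_width: 0.0001
```

```bash
python3 st.py
```

```text
drive [ 0.0792 -0.0626  0.0338] clk 24.75 F [  0.2 -15.4  -4.9] M [-3.54 -0.02 -0.13] gw 0.0001
```

{"method": "servo_tool", "body": {"targets": [{"x": 0,"y": 0.04,"z": 0,"wx": 0,"wy": 0,"wz": 0},{"x": 0,"y": 0.08,"z": 0,"wx": 0,"wy": 0,"wz": 0},{"x": -0.12,"y": 0.08,"z": 0,"wx": 0,"wy": 0,"wz": 0},{"x": -0.25,"y": 0.08,"z": 0,"wx": 0,"wy": 0,"wz": 0},{"x": -0.36,"y": 0,"z": 0.1,"wx": 0,"wy": 0,"wz": 0},{"x": -0.36,"y": -0.15,"z": 0.2,"wx": 0,"wy": 0,"wz": 0},{"x": -0.36,"y": -0.15,"z": 0.2,"wx": 0,"wy": 0,"wz": 0},{"x": -0.36,"y": -0.15,"z": 0.2,"wx": 0,"wy": 0,"wz": 0}]}}

```text
clock: 25.75
position: [0.528, 0.0423, 0.1773]
tool_rot: [1.301, 1.556, -0.15]
force: [0.3, 1.3, 0.3]
grip_width: -0.0
```

```bash
python3 meas.py w7; python3 st.py; python3 -c "
from h import *
D=np.load('w7.npy')
for i,(x,y) in enumerate(((-.01,-.043),(.05,-.042))):
    a0=D[...,0]-x;b0=D[...,1]-y;r=np.hypot(a0,b0)
    m=(D[...,2]>.03)&(D[...,2]<.052)&(r>.014)&(r<.046)&(b0<.01)&(a0>-.01)
    a=np.arctan2(a0[m],-b0[m]);print('lever',i+1,m.sum(),np.median(a).round(3),np.percentile(a,[10,90]).round(2))
"
```

```text
hous 0
b1 1256 circle y,z [0.0012 0.0569] r 0.0198 y range [-0.0197  0.0215]
b2 1554 circle y,z [0.0018 0.0571] r 0.0198 y range [-0.0185  0.0224]
end 1946 circle y,z [0.0023 0.0573] r 0.0196 y range [-0.0182  0.0227]
drive [ 0.0005 -0.0005  0.1771] clk 25.8 F [-0.2 -0.6  0.1] M [ 0.   -0.03 -0.05] gw 0.0001
lever 1 444 1.364 [1.22 1.5 ]
lever 2 621 1.31 [-0.29  1.46]
```

View pics/w7.png

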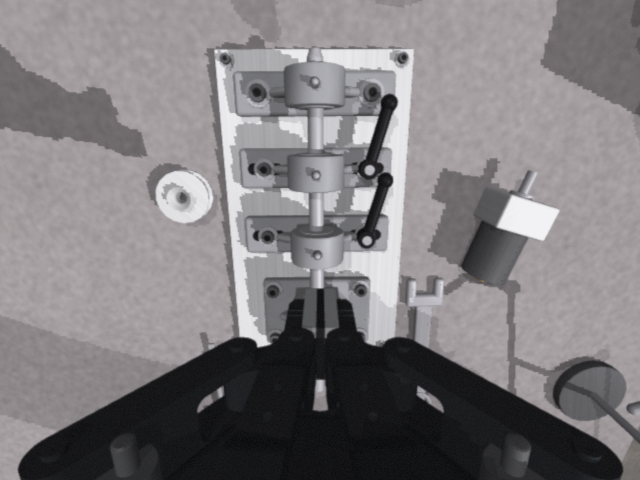

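Both levers lie round towards +x: lever 1 from (367, 240) to (386, 178), lever 2 from (370, 169) to (389, 100). The shaft tip shows beyond the end bearing at (316, 52), and the arm is clear. Handing in.

```bash
python3 -c "
from workcell import bot
print(bot.job_done())"
```

```text
the job is handed in; nothing more can be done
None
```

The shaft is home through all four bearings and both clamping levers are swung to their stops. I handed the job in at about 26 s of the 67 s allowed.

- **Shaft:** Block 1 was already within the taper's reach, so the shaft went through it without a nudge. Block 2 stood about 4.5 mm off towards −y, seen in the wrist camera. I centred it with the jaws just before the tip reached it rather than pushing the shaft up against it. The shaft then slid on to the collar stop; the push read about 6 N along the shaft at most, and 10 N against the housing.
- **Levers:** I swung both after the shaft was home, lever 1 first. Each was pushed until the force rose at its stop, about 13 N for lever 1 and 15 N for lever 2.

**Last checks:**
- A close view right after the push showed the collar flush against the housing. I did not look at the collar again after swinging the levers.
- The final picture showed the tip out past the end bearing and both levers round at about 1.3 rad. The depth data gave 1.36 and 1.31 rad, which is within its noise.
- The blocks measured within about 1 mm of line.
- The arm was clear of everything. The bystanders in that picture looked undisturbed, but I did not measure them.

No check failed.

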